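Re-shake a toppled density flask on the press-to-run shaker

TASK

One of the three density flasks has toppled over in the rack and its sample has caked, so it needs shaking again. Take it out by the neck without upsetting anything else, set it upright with its round bulb in the ring of the press-to-run shaker, then press it gently straight down until the orange band below the ring has gone out of sight into the collar. The shaker runs only while it is pressed, so finish while still holding the flask upright and pressed down in the gripper: do not let go.

Things in the scene. Friction and masses are not known exactly. Their poses are not given: they have to be found in the camera images.
- toppled_flask: Toppled clear-glass flask, 0.2 kg. Origin: centre of its round 64 mm bulb; z runs along the neck to the stopper. Heights along z: flat foot -28 mm, neck (16 mm diameter) from 31, small second bulb (26 mm) 65 to 91, plain neck 91 to 126, blue stopper (22 mm) up to 150. Its bulb lies on the rack's floor against the back sheet; the neck leans about 45 degrees over the front bar.
- neck_grip (a point): Middle of the plain neck of the toppled flask (16 mm diameter, free for 17 mm either way along the neck), on its axis 109 mm from the bulb's centre: the place to grip. At the start it is about 110 mm above the bench in front of the rack's bar.
- flask_a: A like flask that stands upright in the rack; origin at its bulb's centre, z up along the neck (top 150 mm above). To be left standing where it is.
- flask_b: The other like flask that stands upright in the rack; origin at its bulb's centre. To be left standing where it is.
- rack: Aluminium flask rack, fixed; origin under its centre on the bench, x towards the back sheet. A lane along y with three places 95 mm apart (any of them may hold the toppled flask). Floor 8 mm high; back sheet at x = 37 mm, 62 mm high; end sheets at y = +-152 mm, 72 mm high; front bar, 8 mm diameter, along y at x = -40 mm, 68 mm above the bench.
- shaker: Press-to-run shaker, fixed: grey and white box 130 x 140 mm (x, y), 54 mm high, with a round collar (90 mm diameter, top 66 mm above the bench) round the sprung ring. Origin under its centre, on the bench; the ring's axis is vertical through the origin.
- cradle_ring (a joint): Travel of the shaker's sprung ring in m: 0 = up, at rest; grows as it is pressed down; stop at 0.014. The orange band on its skirt is out of sight in the collar from 0.009 on; the shaker runs from 0.008 on. The spring pushes up with about 6 N at 0, 11 N at 0.009 and 14 N at the stop: the flask's weight alone does not press it down.
- cradle_seat (a point): Where the bulb's centre lies when the bulb sits in the ring; moves down with the ring; at rest 110 mm above the bench. The ring is a 45 degree rubber funnel with a steel rim of 85 mm diameter, 98 mm above the bench at rest; it guides a bulb that comes down within about 5 mm of its axis.
- ring_mould: Grey steel ring mould, 75 mm diameter, 40 mm high, loose on the bench; a bystander. Origin under its centre.
- tape: Roll of tan tape, 67 mm diameter, 24 mm high, loose on the bench; a bystander. Origin under its centre.
Mind the look-alikes: they are no part of the job. There is more than one size of the shaker; the job needs the larger.

How it is judged:
By the outcome, as a careful person would: the job done as asked, in the order asked, and still so for the second after the job is handed in, while the arm keeps its last pose, push and grip.
It also fails if it takes over 54 s, if anything falls off the work surface, if the arm or the gripper's body presses on something with over 40 N, if the wrist force passes 120 N, or if a joint passes its speed limit or range.

ROBOT

A 7-joint arm with a two-finger parallel gripper is mounted at the origin on a cart in front of the work surface, level with it; the furniture and walls round the work are solid. World frame = base frame: x ahead of the robot, y to its left, z up, the work surface at z = 0. Lengths are in m, angles in rad, forces in N, time in s.
With the tool pointing down it reaches from about 0.425 to 0.875 m from the base axis. Payload 4.7 kg.
Tool frame: the origin (TCP) lies midway between the tips of the shut fingers; the grasp point (between the pads) lies 19 mm behind it; z points along the fingers, y is the direction in which the jaws open and shut (so a half turn about z gives the same grasp; the last joint's range is limited). The gripper opens to 87 mm and grips with 3 to 60 N. Pads are 19 mm wide; open, the fingers measure 117 mm over their backs; the gripper's body (75 mm by 190 mm) begins 51 mm behind the grasp point.
Start: joints at [1.296, 0.321, -0.07, 1.45, 0.023, 1.371, -0.057], TCP at [0.185, -0.623, 0.223] pointing down, gripper open.
Joint ranges: [-2.86, 2.86], [-0.3, 2.09], [-1.38, 1.24], [0.06, 2.45], [-1.56, 4.7], [0.09, 2.05], [-2.69, 2.69]. Speed limits (rad/s): [2.57, 2.57, 3.14, 3.14, 3.14, 3.14, 3.14].

INTERFACE

Orientations are given as a rotation vector (axis times angle).
In Python, from bench import ctrl, optics gives the robot as it stands. The module is installed in compiled form; this text tells all that it offers.
- The arm moves only by the tool step_arm, never from a script. Its argument "deltas" is a list of rows, each a list of 7 numbers: the turn, a rotation vector about the tool's x, y, z in degrees, then the shift along the tool's x, y, z in mm, then the finger opening in mm, from 0 to 87. A call has exactly 8 rows; each row is the pose to reach, as a shift and turn from the pose commanded when the call began, along the tool's axes at that moment; what a row does not reach only later rows make up. A row lasts 1/8 s, in which the tool goes at most 62.5 mm and 10.7 degrees, less where a joint would pass 70% of its speed; a pose out of reach is approached as far as the arm can. A call with a gripper value outside its range is refused whole. The fingers move at their own pace and stop on an object; "newtons" is the grip in N (left out, the last holds). Time passes only in rows, so rows that repeat a pose let the fingers close, or fill a call up. It gives the time, the measured TCP pose, the force and the opening at its end, in the units of the state.
- ctrl.get_state(): the state, without advancing time (a new reading comes with each control period).
- optics.get_image(name): name is "side" or "top"; returns the picture (420x560x3 uint8, red, green, blue); there is no depth.
- optics.get_calibration(name): a dict with "K" (3x3 intrinsics, pixels), "k1" (the pictures are not rectified: a ray, as slopes to the right and down, at radius r is drawn at 1 + k1 r^2 times it, then the intrinsics apply), "R" (3x3) and "t" (3): a world point X has camera coordinates R X + t. Camera axes: x right, y down, z forward; pixel columns grow to the right and rows downward; lengths in m; the calibration is good to about 2 mm. A picture is of the moment at which its call begins. get_calibration takes no time and is no camera call.
- ctrl.close_job(): hands the job in, once; it reports no verdict.
The state is a dict: "time": time; "joint_positions": joint angles; "qd": joint speeds; "joint_torque": joint torques, N m; "position": TCP position; "tool_rot": TCP orientation; "ft_force": force on the tool from outside, world axes, zero at the start; "torque": the same for the moment, N m; "grip_width": opening from 0.0 (shut) to 1.0 (fully open).
Only numpy, scipy, OpenCV 4.12 (cv2) and the standard library are available. Lean on these libraries where they do the work, as an engineer would, in place of code of your own. Each camera call takes 0.05 s, during which the arm holds its last target.

## Working session

There is one attempt and no reset: what is moved stays moved. The work goes in short steps, Python scripts to look and compute and a tool call to move; the robot and the scene stay as the last step left them, time stands still between calls to the robot, and variables do not carry over. Pictures are saved under pics/ and viewed, and the job is handed in when it is done.

Besides the shell and the picture viewer there is one more tool, called after ">>>" as name(argument=value, ...), one argument or row to a line, values as JSON. step_arm: Moves the arm, as the interface text tells. Its arguments: {"type":"object","properties":{"deltas":{"type":"array"},"newtons":{"type":"number"}},"required":["deltas"]}

```bash
mkdir -p pics; python3 - <<'E'
from bench import ctrl, optics
import cv2
s=ctrl.get_state();print(s)
for n in("side","top"):
    cv2.imwrite(f"pics/{n}0.png",optics.get_image(n)[:,:,::-1]); print(n,optics.get_calibration(n))
E
```

```text
{'time': 0.0, 'joint_positions': array([ 1.29609306,  0.32185134, -0.07009492,  1.45171333,  0.02262257,
        1.37082534, -0.05688498]), 'qd': array([ 0.00136596, -0.00024274,  0.00118437,  0.00050913,  0.00077987,
       -0.00050382,  0.00011163]), 'joint_torque': array([-6.21892536e-05, -4.91287315e+01, -4.04046820e-01, -3.12527740e+01,
       -6.38960791e-02,  4.39319573e-02,  1.97041736e-04]), 'position': array([ 0.18490631, -0.62253595,  0.22142398]), 'tool_rot': array([-3.10693411e+00, -4.51887111e-01,  6.40605380e-04]), 'ft_force': array([0.81303936, 0.36356971, 0.45695426]), 'torque': array([ 0.00087291, -0.02641753, -0.00314358]), 'grip_width': 1.0029112941605904}
side {'K': array([[381.60697039,   0.        , 282.44018023],
       [  0.        , 381.60697039, 199.44723473],
       [  0.        ,   0.        ,   1.        ]]), 'k1': -0.10681060532448963, 'R': array([[ 9.99315508e-01, -3.69934383e-02, -3.39348396e-05],
       [-2.07409144e-02, -5.59520861e-01, -8.28556709e-01],
       [ 3.06321743e-02,  8.27990272e-01, -5.59905152e-01]]), 't': array([-0.51259973,  0.08262135,  0.8889952 ])}
top {'K': array([[427.71958276,   0.        , 272.00745851],
       [  0.        , 427.71958276, 211.07632401],
       [  0.        ,   0.        ,   1.        ]]), 'k1': -0.025418593165758452, 'R': array([[-0.02906354, -0.99957693,  0.0011244 ],
       [-0.9918128 ,  0.02869781, -0.12443398],
       [ 0.12434907, -0.00473169, -0.99222725]]), 't': array([0.02888755, 0.52273877, 0.93591116])}
```

View pics/side0.png

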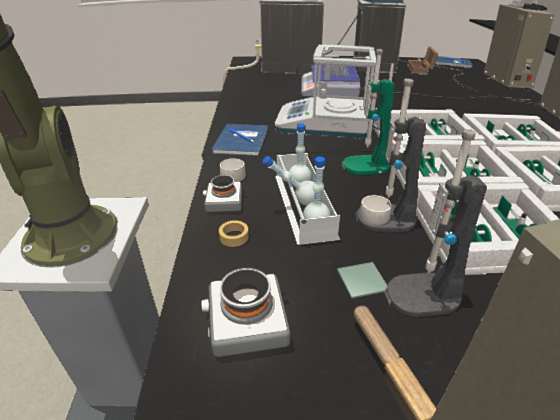

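View pics/top0.png

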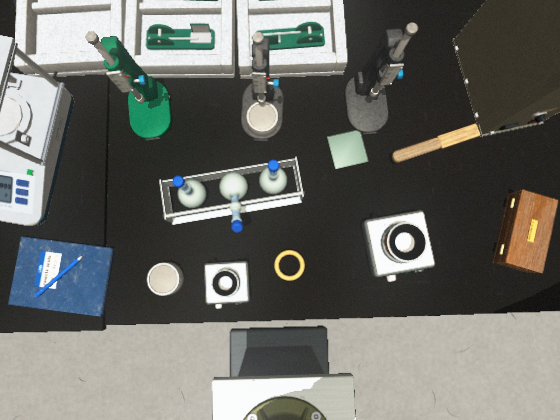

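The side view shows the rack at about (305,200), the large shaker at (247,310) and the small look-alike at (223,190). In the top view the toppled flask's stopper is at (236,226) and its bulb at (233,187). The large shaker is at (403,242).

Next I'll take closer crops for exact pixels.

```bash
python3 - <<'E'
import cv2,numpy as np
a=cv2.imread("pics/side0.png");b=cv2.imread("pics/top0.png")
def crop(im,x,y,w,h,s,n): cv2.imwrite(n,cv2.resize(im[y:y+h,x:x+w],None,fx=s,fy=s,interpolation=cv2.INTER_CUBIC))
crop(a,250,115,110,135,4,"pics/c1.png")
crop(b,150,145,160,95,5,"pics/c2.png")
crop(a,190,255,110,100,5,"pics/c3.png")
crop(b,355,200,90,90,6,"pics/c4.png")
E
```

```text
(no output)
```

View pics/c1.png

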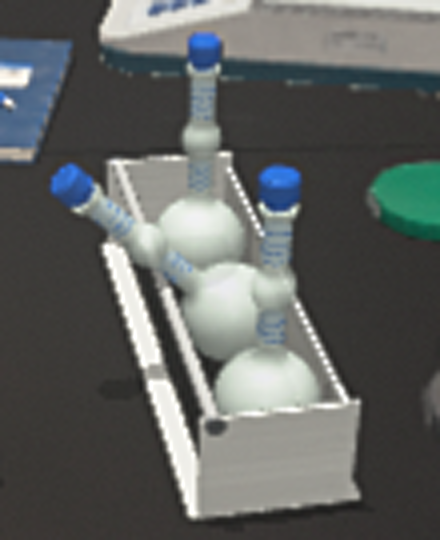

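View pics/c2.png

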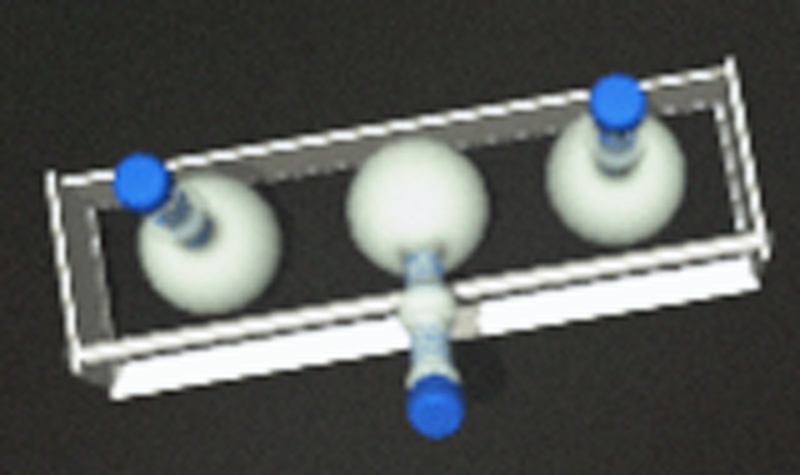

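View pics/c3.png

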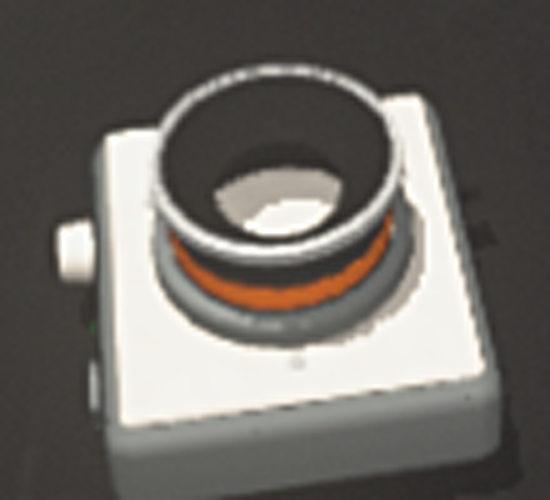

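View pics/c4.png

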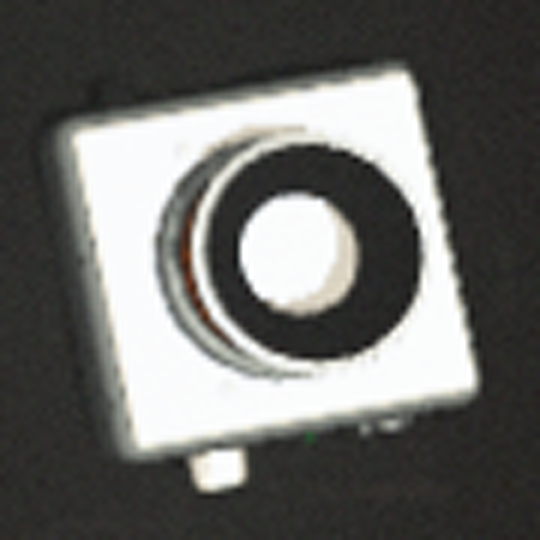

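The choice is clear. Three blue stoppers could be the target, in top view at (178,181), (273,165) and (236,226). Only the third lies over the front bar, so that is the toppled flask. Two shakers have orange bands, in top view at (226,282) and (403,242). The larger is the second.

```bash
cat > h.py <<'E'
import numpy as np,cv2
from bench import optics
from scipy.optimize import least_squares
C={n:optics.get_calibration(n) for n in("side","top")}
def ray(n,p):
    c=C[n];d=cv2.undistortPoints(np.array([[p]],float),c["K"],np.array([c["k1"],0,0,0.]))[0,0]
    R,t=c["R"],c["t"];v=R.T@np.array([d[0],d[1],1]);return -R.T@t,v/np.linalg.norm(v)
def onz(n,p,z):
    o,v=ray(n,p);return o+v*(z-o[2])/v[2]
def tri(ps,pt):
    o1,v1=ray("side",ps);o2,v2=ray("top",pt)
    s=np.linalg.lstsq(np.c_[v1,-v2],o2-o1,rcond=None)[0]
    a,b=o1+s[0]*v1,o2+s[1]*v2;return (a+b)/2,np.linalg.norm(a-b)*1e3
def proj(n,X):
    c=C[n];return cv2.projectPoints(np.array([X],float),cv2.Rodrigues(c["R"])[0],c["t"],c["K"],np.array([c["k1"],0,0,0.]))[0][0,0]
def blue(im):
    h=cv2.cvtColor(im,cv2.COLOR_BGR2HSV);m=cv2.inRange(h,(105,150,90),(125,255,255))
    n,l,st,ce=cv2.connectedComponentsWithStats(m)
    return [(ce[i].round(2),st[i]) for i in range(1,n) if st[i][4]>30]
def circ(P):
    f=least_squares(lambda q:np.hypot(P[:,0]-q[0],P[:,1]-q[1])-q[2],[*P.mean(0)[:2],.04],loss="soft_l1",f_scale=.001)
    return f.x,np.sqrt(np.mean(f.fun**2))
E
python3 - <<'E'
from h import *
np.set_printoptions(precision=4,suppress=True)
a=cv2.imread("pics/side0.png");b=cv2.imread("pics/top0.png")
print(blue(a),blue(b))
u=lambda x0,y0,s,p:(x0+(p[0]+.5)/s-.5,y0+(p[1]+.5)/s-.5)
bs=u(250,115,4,(232,312));bt=u(150,145,5,(418,207))
print("bulb",tri(bs,bt),onz("side",bs,.04),onz("top",bt,.04))
# shaker rim
side=[(155,165),(405,160),(280,64),(282,262),(200,100),(365,92),(195,230),(378,222)]
P=np.array([onz("side",u(190,255,5,p),.098) for p in side]);print("rim side",circ(P))
top=[(197,255),(422,250),(315,140),(325,362),(235,170),(390,175),(240,330),(398,325)]
P=np.array([onz("top",u(355,200,6,p),.098) for p in top]);print("rim top",circ(P))
# rack: back sheet top corners z=.062?, end sheets top z .072 ; c2 crop corners
for p,z in [((50,175),.072),((730,62),.072),((75,365),.072),((765,250),.072)]: print(p,onz("top",u(150,145,5,p),z))
# shaker box top corners
for p in [(70,130),(408,68),(478,385),(135,455)]: print(onz("top",u(355,200,6,p),.054))
# bystanders
print("mould",onz("top",(165,279),.04),"tape",onz("top",(290,265),.024),"small",onz("top",(226,282),.06))
E
```

```text
[(array([300.6 , 127.21]), array([297, 124,   8,   8,  53], dtype=int32)), (array([239.04, 133.83]), array([229, 128,  22,  13,  53], dtype=int32)), (array([267.44, 160.62]), array([263, 156,  10,  10,  73], dtype=int32)), (array([319.46, 161.11]), array([315, 156,  10,  11,  94], dtype=int32))] [(array([272.93, 165.01]), array([268, 159,  11,  13, 107], dtype=int32)), (array([177.88, 180.91]), array([173, 175,  11,  12, 108], dtype=int32)), (array([236.58, 225.9 ]), array([231, 220,  12,  13, 116], dtype=int32)), (array([ 38.9 , 268.48]), array([ 34, 251,  11,  36, 166], dtype=int32)), (array([ 56.53, 277.53]), array([ 34, 258,  46,  40, 251], dtype=int32))]
bulb (array([0.5815, 0.1   , 0.0387]), np.float64(1.799137223336726)) [0.5804 0.0978 0.04  ] [0.5822 0.0999 0.04  ]
rim side (array([ 0.4429, -0.2705,  0.0414]), np.float64(0.0017368104159555702))
rim top (array([ 0.4431, -0.2663,  0.0389]), np.float64(0.0006418063424182976))
(50, 175) [0.5952 0.2586 0.072 ]
(730, 62) [ 0.6372 -0.0417  0.072 ]
(75, 365) [0.5109 0.2473 0.072 ]
(765, 250) [ 0.5527 -0.0539  0.072 ]
[ 0.492  -0.1938  0.054 ]
[ 0.5114 -0.3206  0.054 ]
[ 0.3942 -0.338   0.054 ]
[ 0.3729 -0.2109  0.054 ]
mould [0.3782 0.2543 0.04  ] tape [ 0.401  -0.0232  0.024 ] small [0.3687 0.1175 0.06  ]
```

```bash
python3 - <<'E'
from h import *
np.set_printoptions(precision=4,suppress=True)
S,e=tri((267.44,160.62),(236.58,225.9));print("stop",S,e)
u=lambda x0,y0,s,p:(x0+(p[0]+.5)/s-.5,y0+(p[1]+.5)/s-.5)
B,_=tri(u(250,115,4,(232,312)),u(150,145,5,(418,207)))
# second bulb (78mm)
N,e2=tri(u(250,115,4,(147,244)),u(150,145,5,(428,304)));print("2nd",N,e2)
d=S-B;L=np.linalg.norm(d);d/=L;print("axis",d,L,np.degrees(np.arcsin(d[2])),"az",np.degrees(np.arctan2(-d[1],-d[0])), "2nd dist",np.linalg.norm(N-B),"grip",B+.109*d)
print("grip from stop",S-.029*d)
for ps,pt in (((300.6,127.21),(177.88,180.91)),((319.46,161.11),(272.93,165.01))): print("standing stopper",tri(ps,pt))
# full R of tool
from scipy.spatial.transform import Rotation as Ro
from bench import ctrl
print(Ro.from_rotvec(ctrl.get_state()["tool_rot"]).as_matrix())
E
```

```text
stop [0.4814 0.086  0.1399] 1.225010308172053
2nd [0.5279 0.0916 0.095 ] 4.016378381131183
axis [-0.6997 -0.098   0.7077] 0.14301971184127635 45.05038601924059 az 7.973071602548699 2nd dist 0.07814135333983475 grip [0.5052 0.0893 0.1159]
grip from stop [0.5017 0.0888 0.1194]
standing stopper (array([0.5681, 0.1957, 0.1762]), np.float64(3.204346415497932))
standing stopper (array([0.5941, 0.01  , 0.1776]), np.float64(2.889826657282396))
[[ 0.9586  0.2849 -0.0006]
 [ 0.2849 -0.9586  0.0017]
 [-0.0001 -0.0017 -1.    ]]
```

Measured poses:

| Item | Position | Note |
|---|---|---|
| Toppled flask neck axis | – | 45° elevation, azimuth 8° |
| Neck grip point | (0.505, 0.089, 0.116) | – |
| Ring axis | (0.443, -0.267) | – |

I'll grip from above with the tool tilted 10° back, jaws across the neck, then turn it 45° about tool y to stand the flask upright. A helper will compute the deltas.

```bash
cat > g.py <<'E'
import numpy as np
from scipy.spatial.transform import Rotation as Ro
from bench import ctrl
np.set_printoptions(precision=4,suppress=True)
def Rt(yaw,tilt): # yaw of tool x, tilt back (deg)
    return Ro.from_euler('z',yaw,degrees=True)*Ro.from_euler('x',180,degrees=True)*Ro.from_euler('y',-tilt,degrees=True)
def delta(p,R,s=None):
    s=s or ctrl.get_state();R0=Ro.from_rotvec(s["tool_rot"])
    return np.degrees((R0.inv()*R).as_rotvec()).round(1),(R0.inv().apply(np.array(p)-s["position"])*1e3).round(1)
def tcp(g,R): return np.array(g)+.019*R.apply([0,0,1])
def show():
    s=ctrl.get_state();R=Ro.from_rotvec(s["tool_rot"]);M=R.as_matrix()
    print("t",round(s["time"],2),"p",s["position"],"grasp",s["position"]-.019*M[:,2],"xaxis",M[:,0],"z",M[:,2],"q",s["joint_positions"],"F",s["ft_force"],"w",s["grip_width"])
E
python3 - <<'E'
from g import *
s=ctrl.get_state();print(delta((.48,-.25,.25),Ro.from_rotvec(s["tool_rot"])))
print(Rt(8,10).as_matrix())
E
```

```text
(array([0., 0., 0.]), array([ 389. , -273.2,  -28. ]))
[[ 0.9752  0.1392 -0.172 ]
 [ 0.1371 -0.9903 -0.0242]
 [-0.1736  0.     -0.9848]]
```

>>> step_arm(
  deltas=[
    [0,0,0,49,-34,-4,87],
    [0,0,0,98,-68,-8,87],
    [0,0,0,147,-102,-11,87],
    [0,0,0,196,-136,-14,87],
    [0,0,0,245,-170,-18,87],
    [0,0,0,294,-204,-21,87],
    [0,0,0,343,-238,-25,87],
    [0,0,0,389,-273,-28,87],
  ],
  newtons=40,
)

```text
time: 1.1
position: [0.4811, -0.2488, 0.2505]
tool_rot: [3.109, 0.452, -0.0]
ft_force: [1.0, -1.3, 0.1]
grip_width: 1.003
```

```bash
python3 - <<'E'
from g import *
show();R=Rt(8,10);print(delta(tcp((.505,.089,.26),R),R))
E
```

```text
t 1.1 p [ 0.4811 -0.2488  0.2505] grasp [ 0.4811 -0.2488  0.2695] xaxis [ 0.9585  0.2849 -0.0001] z [-0.0001 -0.0001 -1.    ] q [ 0.8146  0.0988 -0.4129  1.6675  0.0405  1.3837 -0.8859] F [ 1.0063 -1.2885  0.085 ] w 1.0034871294019243
(array([  0.8, -10. ,   8.5]), array([ 115.9, -317.5,    9.1]))
```

>>> step_arm(
  deltas=[
    [0,-1,1,15,-40,1,87],
    [0,-2.5,2,29,-80,2,87],
    [0,-4,3,44,-120,3,87],
    [0,-5,4,58,-160,5,87],
    [0.2,-6.5,5,73,-200,6,87],
    [0.4,-8,6,87,-240,7,87],
    [0.6,-9,7.5,102,-280,8,87],
    [0.8,-10,8.5,116,-317.5,9,87],
  ],
)

```text
time: 2.1
position: [0.5007, 0.0882, 0.2412]
tool_rot: [3.11, 0.218, -0.274]
ft_force: [0.4, -0.9, 0.6]
grip_width: 1.004
```

```bash
python3 - <<'E'
from g import *
from h import *
show();R=Rt(8,10);print(delta(tcp((.505,.089,.116),R),R))
for n in("side","top"): cv2.imwrite(f"pics/{n}1.png",optics.get_image(n)[:,:,::-1])
E
```

```text
t 2.1 p [0.5007 0.0882 0.2412] grasp [0.504  0.0886 0.2599] xaxis [ 0.975   0.1371 -0.1751] z [-0.1735 -0.0236 -0.9846] q [ 0.3898  0.21   -0.6947  1.6093  0.1042  1.5448 -1.7486] F [ 0.4285 -0.9377  0.5611] w 1.0041085059172463
(array([-0. ,  0.1,  0. ]), array([ 26.2,  -0.1, 141.5]))
```

View pics/side1.png

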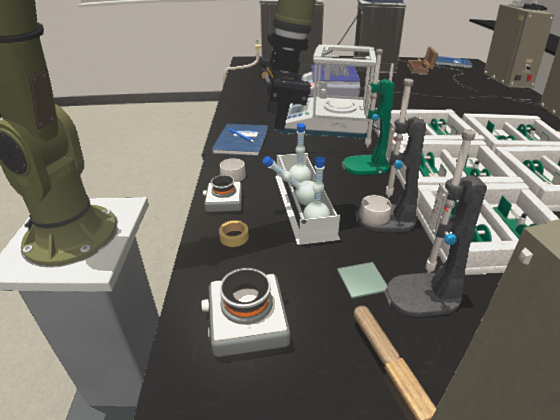

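View pics/top1.png

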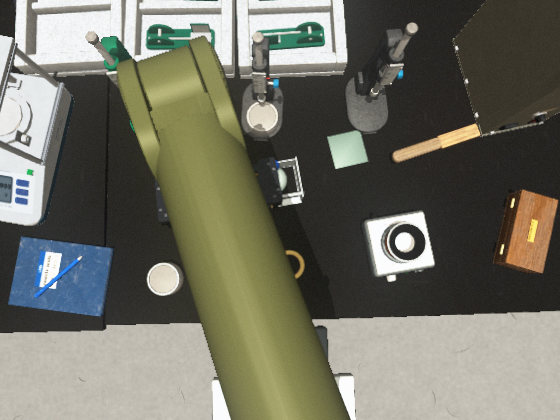

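The gripper is poised above the neck; its fingers are near (290,85) in the side view, and the top view is hidden by the arm. I'll descend in two steps.

>>> step_arm(
  deltas=[
    [0,0.1,0,3,0,14,87],
    [0,0.1,0,6,0,28,87],
    [0,0.1,0,8,0,40,87],
    [0,0.1,0,11,0,53,87],
    [0,0.1,0,13,0,66,87],
    [0,0.1,0,16,0,80,87],
    [0,0.1,0,18,0,93,87],
    [0,0.1,0,20,0,103,87],
  ],
)

```text
time: 3.2
position: [0.5025, 0.0871, 0.1356]
tool_rot: [3.111, 0.218, -0.271]
ft_force: [0.5, -0.7, -0.4]
grip_width: 0.998
```

```bash
python3 - <<'E'
from g import *
from h import *
show();R=Rt(8,10);print(delta(tcp((.505,.089,.116),R),R))
im=optics.get_image("side")[:,:,::-1]
s=ctrl.get_state();z=Ro.from_rotvec(s["tool_rot"]).apply([0,0,1]);y=Ro.from_rotvec(s["tool_rot"]).apply([0,1,0])
print([proj("side",s["position"]+k*y) for k in(-.043,0,.043)])
cv2.imwrite("pics/side2.png",cv2.resize(im[60:240,200:370],None,fx=3.3,fy=3.3,interpolation=cv2.INTER_CUBIC))
E
```

```text
t 3.2 p [0.5025 0.0871 0.1356] grasp [0.5058 0.0875 0.1543] xaxis [ 0.9753  0.1377 -0.1729] z [-0.1714 -0.0232 -0.9849] q [ 0.3719  0.2927 -0.6821  1.7415  0.1576  1.3468 -1.7841] F [ 0.458  -0.7071 -0.3552] w 0.9976768921910691
(array([-0., -0.,  0.]), array([ 6.1, -1.5, 37.9]))
[array([273.5463, 154.0109]), array([276.4008, 162.2618]), array([279.4901, 171.194 ])]
```

View pics/side2.png

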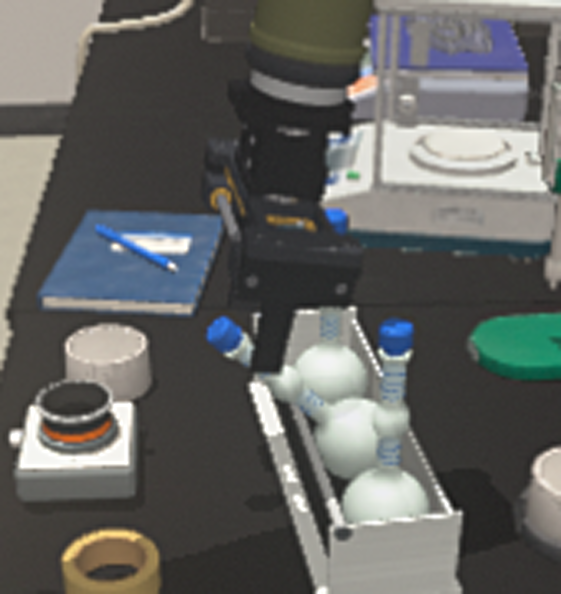

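The near finger at crop (265,370) straddles the neck and the gripper body is clear of both standing flasks. I'll descend the rest of the way and close.

>>> step_arm(
  deltas=[
    [0,0,0,1.5,0,9,87],
    [0,0,0,3,-1,18,87],
    [0,0,0,4.5,-1.5,28,87],
    [0,0,0,6,-1.5,38,87],
    [0,0,0,6,-1.5,38,87],
    [0,0,0,6,-1.5,38,70],
    [0,0,0,6,-1.5,38,50],
    [0,0,0,6,-1.5,38,30],
  ],
  newtons=20,
)

```text
time: 4.25
position: [0.5021, 0.0886, 0.0985]
tool_rot: [3.111, 0.218, -0.269]
ft_force: [0.5, -0.4, -0.7]
grip_width: 0.742
```

```bash
python3 - <<'E'
from g import *
from h import *
show()
im=optics.get_image("side")[:,:,::-1]
cv2.imwrite("pics/side3.png",cv2.resize(im[120:240,240:350],None,fx=5,fy=5,interpolation=cv2.INTER_CUBIC))
E
```

```text
t 4.25 p [0.5021 0.0886 0.0985] grasp [0.5053 0.089  0.1172] xaxis [ 0.9755  0.1376 -0.1717] z [-0.1702 -0.0232 -0.9851] q [ 0.359   0.3312 -0.6746  1.7796  0.1832  1.2776 -1.8056] F [ 0.5425 -0.3805 -0.711 ] w 0.7416170765671912
```

View pics/side3.png

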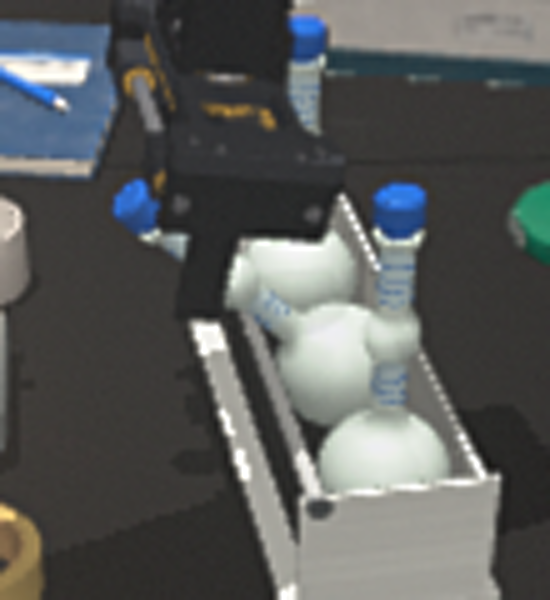

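The near finger covers the plain neck, between the stopper at (137,205) and the second bulb at (250,280). Closing.

>>> step_arm(
  deltas=[
    [0,0,0,0,0,0,25],
    [0,0,0,0,0,0,20],
    [0,0,0,0,0,0,15],
    [0,0,0,0,0,0,10],
    [0,0,0,0,0,0,5],
    [0,0,0,0,0,0,0],
    [0,0,0,0,0,0,0],
    [0,0,0,0,0,0,0],
  ],
  newtons=20,
)

```text
time: 5.3
position: [0.5019, 0.0885, 0.0981]
tool_rot: [3.111, 0.218, -0.27]
ft_force: [-0.8, -0.2, 0.4]
grip_width: 0.173
```

```bash
python3 - <<'E'
from g import *
from h import *
show()
im=optics.get_image("side")[:,:,::-1]
cv2.imwrite("pics/side4.png",cv2.resize(im[120:240,240:350],None,fx=5,fy=5,interpolation=cv2.INTER_CUBIC))
E
```

```text
t 5.3 p [0.5019 0.0885 0.0981] grasp [0.5051 0.0889 0.1168] xaxis [ 0.9754  0.1376 -0.1724] z [-0.1708 -0.0232 -0.985 ] q [ 0.359   0.3316 -0.6745  1.7799  0.1833  1.2775 -1.8056] F [-0.8088 -0.2455  0.4364] w 0.1726156345172058
```

View pics/side4.png

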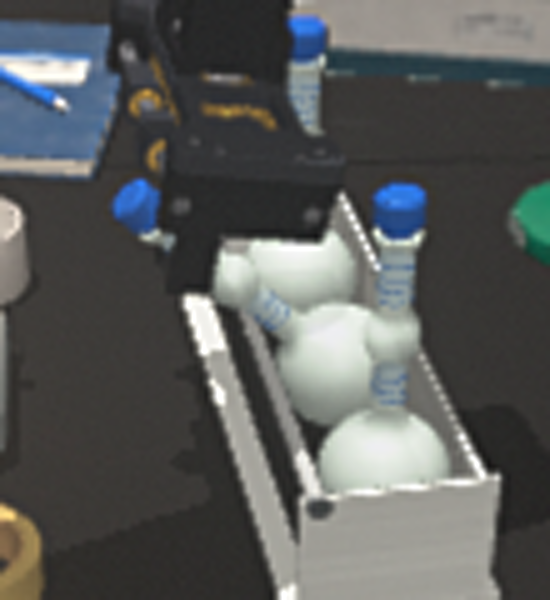

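The fingers stopped at 15 mm on the neck. Now a firmer grip and a slow lift, edging 3 mm off the back sheet.

>>> step_arm(
  deltas=[
    [0,0,0,0,0,0,0],
    [0,0,0,0,0,0,0],
    [0,0,0,-1,0,-3,0],
    [0,0,0,-3,0,-8,0],
    [0,0,0,-5,0,-14,0],
    [0,0,0,-6,0,-20,0],
    [0,0,0,-7,0,-26,0],
    [0,0,0,-8.5,0,-32,0],
  ],
  newtons=45,
)

```text
time: 6.35
position: [0.4991, 0.0881, 0.1316]
tool_rot: [3.111, 0.218, -0.27]
ft_force: [-0.4, -0.2, -2.8]
grip_width: 0.169
```

```bash
python3 - <<'E'
from g import *
from h import *
show()
im=optics.get_image("side")[:,:,::-1]
cv2.imwrite("pics/side5.png",cv2.resize(im[120:240,240:350],None,fx=5,fy=5,interpolation=cv2.INTER_CUBIC))
E
```

```text
t 6.35 p [0.4991 0.0881 0.1316] grasp [0.5024 0.0885 0.1503] xaxis [ 0.9754  0.1376 -0.1722] z [-0.1706 -0.0232 -0.9851] q [ 0.3725  0.2892 -0.6836  1.754   0.1561  1.3366 -1.7864] F [-0.3911 -0.166  -2.7898] w 0.1687820205914127
```

View pics/side5.png

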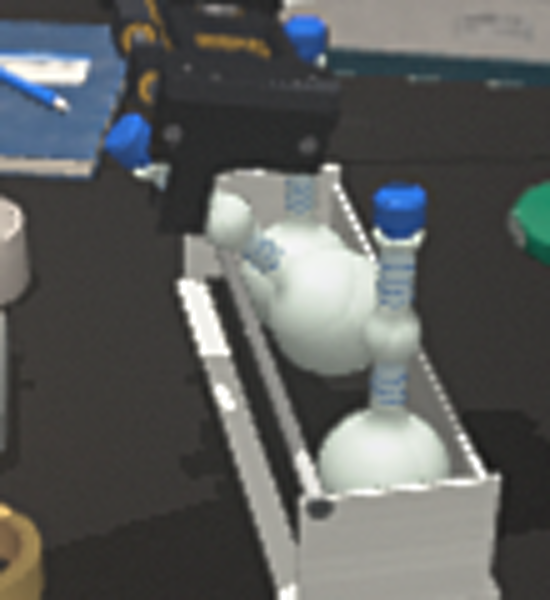

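The flask is held and rising out of the lane, with the bulb at crop (325,310) and the neighbours standing. Lift on to a grasp height of 0.265.

>>> step_arm(
  deltas=[
    [0,0,0,-2.5,0,-14,0],
    [0,0,0,-5,0,-28,0],
    [0,0,0,-7.5,0,-42,0],
    [0,0,0,-10,0,-56,0],
    [0,0,0,-12.5,0,-70,0],
    [0,0,0,-15,0,-84,0],
    [0,0,0,-17.5,0,-98,0],
    [0,0,0,-20,0,-113,0],
  ],
)

```text
time: 7.4
position: [0.4988, 0.0879, 0.2468]
tool_rot: [3.111, 0.218, -0.27]
ft_force: [0.1, -0.4, -1.9]
grip_width: 0.17
```

```bash
python3 - <<'E'
from g import *
from h import *
show()
R=Rt(8,55);s=ctrl.get_state();R0=Ro.from_rotvec(s["tool_rot"]);g=s["position"]-.019*R0.apply([0,0,1])
for t in (20,30,40,50,55):
    R=Rt(8,t);print(t,delta(tcp(g,R),R))
im=optics.get_image("side")[:,:,::-1]
cv2.imwrite("pics/side6.png",cv2.resize(im[60:240,200:370],None,fx=3.3,fy=3.3,interpolation=cv2.INTER_CUBIC))
E
```

```text
t 7.4 p [0.4988 0.0879 0.2468] grasp [0.502  0.0884 0.2655] xaxis [ 0.9754  0.1376 -0.1725] z [-0.1709 -0.0233 -0.985 ] q [ 0.394   0.2    -0.6961  1.6075  0.099   1.5519 -1.7443] F [ 0.0784 -0.4122 -1.9009] w 0.16996396153089804
20 (array([ -0. , -10.1,   0. ]), array([-3.3,  0. , -0.3]))
30 (array([ -0. , -20.1,   0. ]), array([-6.5,  0. , -1.2]))
40 (array([ -0. , -30.1,   0. ]), array([-9.5,  0. , -2.6]))
50 (array([ -0. , -40.1,   0. ]), array([-12.2,   0. ,  -4.5]))
55 (array([ -0. , -45.1,   0. ]), array([-13.5,   0. ,  -5.6]))
```

View pics/side6.png

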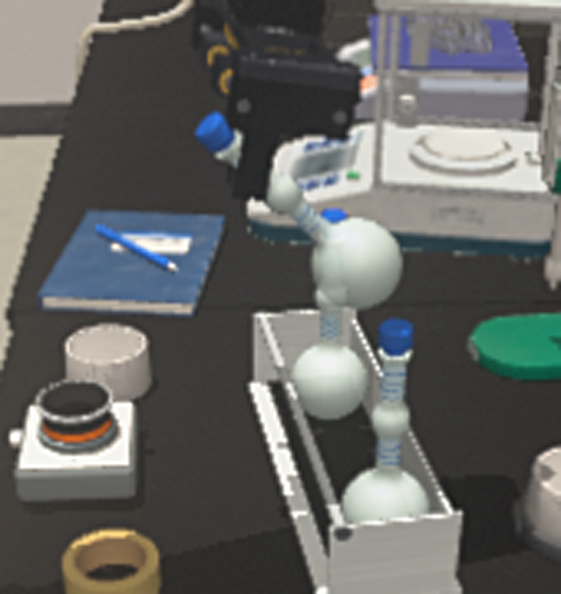

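The flask is clear of the rack and still about 45° in the grip, and both others are standing. Now I'll turn it upright about the grasp point.

>>> step_arm(
  deltas=[
    [0,-5,0,-1.6,0,0,0],
    [0,-10,0,-3.3,0,-0.3,0],
    [0,-16,0,-5.2,0,-0.8,0],
    [0,-22,0,-7,0,-1.5,0],
    [0,-28,0,-9,0,-2.3,0],
    [0,-34,0,-10.5,0,-3.3,0],
    [0,-40,0,-12,0,-4.5,0],
    [0,-45,0,-13.5,0,-5.6,0],
  ],
)

```text
time: 8.45
position: [0.4805, 0.0833, 0.2735]
tool_rot: [2.936, 0.178, -1.035]
ft_force: [0.5, 0.2, -2.8]
grip_width: 0.169
```

```bash
python3 - <<'E'
from g import *
from h import *
show()
R=Rt(8,55);print(delta(tcp((.502,.0884,.266),R),R))
im=optics.get_image("side")[:,:,::-1]
cv2.imwrite("pics/side7f.png",im)
cv2.imwrite("pics/side7.png",cv2.resize(im[60:240,200:370],None,fx=3.3,fy=3.3,interpolation=cv2.INTER_CUBIC))
E
```

```text
t 8.45 p [0.4805 0.0833 0.2735] grasp [0.4924 0.0844 0.2883] xaxis [ 0.7732  0.0999 -0.6262] z [-0.6235 -0.0596 -0.7795] q [-0.3086  0.4804  0.1812  1.3027 -0.1097  2.0425 -1.5833] F [ 0.4973  0.1835 -2.8474] w 0.16915546379667348
(array([ -1.6, -16.2,  -0.3]), array([16.5, -1.9, 10.4]))
```

View pics/side7.png

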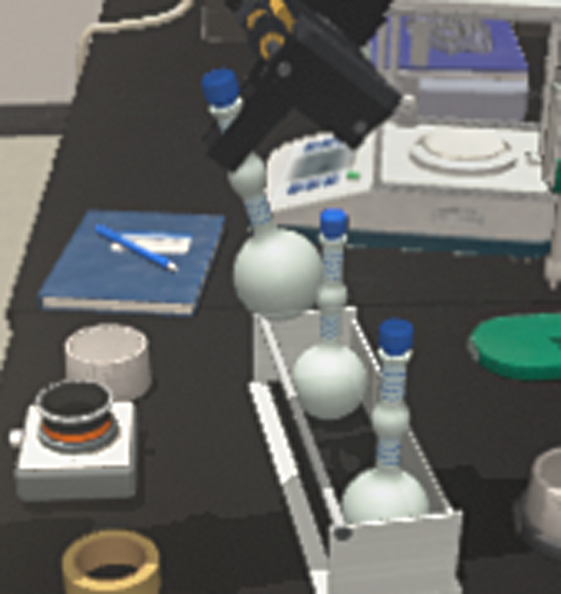

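The wrist joint (q6) reached its limit at about 39° tilt. Over the shaker at the same heading, the pointing will be off-radial and q6 gets room, so I'll translate first and finish the tilt there.

```bash
python3 - <<'E'
from g import *
show()
s=ctrl.get_state();R=Ro.from_rotvec(s["tool_rot"])
print(delta(tcp((.46,-.14,.28),R),R))
R=Rt(8,38);print(delta(tcp((.46,-.14,.28),R),R))
E
```

```text
t 8.5 p [0.4826 0.079  0.2823] grasp [0.4942 0.0801 0.2973] xaxis [ 0.7835  0.0911 -0.6146] z [-0.6121 -0.0563 -0.7887] q [-0.3187  0.4698  0.2056  1.2956 -0.1119  2.0474 -1.5803] F [ 3.2777 -7.0138  5.7306] w 0.17084339121909312
(array([0., 0., 0.]), array([-36.2, 215.4,  47. ]))
(array([-1.7, -0.1, -1.1]), array([-36.3, 216. ,  47. ]))
```

>>> step_arm(
  deltas=[
    [0,0,0,-4,27,6,0],
    [0,0,0,-9,54,12,0],
    [0,0,0,-13,81,18,0],
    [0,0,0,-18,108,24,0],
    [0,0,0,-22,135,30,0],
    [0,0,0,-27,162,36,0],
    [0,0,0,-32,190,42,0],
    [0,0,0,-36,215,47,0],
  ],
)

```text
time: 9.5
position: [0.4487, -0.1386, 0.259]
tool_rot: [2.939, 0.176, -1.026]
ft_force: [-0.1, -0.1, -1.5]
grip_width: 0.169
```

```bash
python3 - <<'E'
from g import *
from h import *
show()
im=optics.get_image("side")[:,:,::-1]
cv2.imwrite("pics/side8.png",im)
show()
R=Rt(8,55);print(delta(tcp((.443,-.267,.265),R),R))
E
```

```text
t 9.5 p [ 0.4487 -0.1386  0.259 ] grasp [ 0.4605 -0.1375  0.2738] xaxis [ 0.7772  0.0986 -0.6215] z [-0.6189 -0.0592 -0.7833] q [-0.0677  0.4243  0.2718  1.4167  0.0887  1.9567 -1.2271] F [-0.101  -0.0663 -1.4613] w 0.16903191435346382
t 9.55 p [ 0.4476 -0.1427  0.259 ] grasp [ 0.4594 -0.1416  0.2739] xaxis [ 0.7773  0.0923 -0.6224] z [-0.6197 -0.0593 -0.7826] q [-0.0646  0.4245  0.2759  1.4173  0.0919  1.9559 -1.226 ] F [-0.485  -3.6933 -2.1465] w 0.16545788603246286
(array([ -1.7, -16.5,  -0.7]), array([-24.2, 123.6,  23.8]))
```

View pics/side8.png

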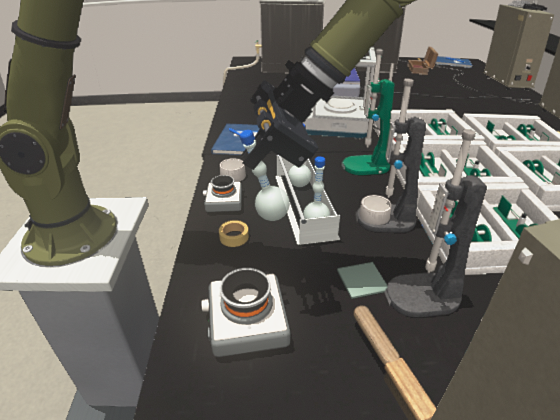

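The flask is clear in front of the rack and q6 has room again. Continuing to above the ring, with more tilt and some yaw for joint margin.

```bash
python3 - <<'E'
from g import *
s=ctrl.get_state()
R0=Ro.from_rotvec(s["tool_rot"]);g0=s["position"]-.019*R0.apply([0,0,1])
for f in (.25,.5,.75,1):
    R=Rt(8+12*f,38.5+16.5*f);g=g0+f*(np.array([.443,-.267,.28])-g0);print(delta(tcp(g,R),R,s))
E
```

```text
(array([-3.6, -4.2, -3.2]), array([-8.4, 31.9,  3.1]))
(array([-5.7, -8.3, -5.3]), array([-16.7,  63.4,   6.1]))
(array([ -8. , -12.4,  -7.2]), array([-25.,  95.,   9.]))
(array([-10.5, -16.5,  -9. ]), array([-33.2, 126.6,  11.7]))
```

>>> step_arm(
  deltas=[
    [-2,-2,-1.5,-4,16,1.5,0],
    [-3.6,-4.2,-3.2,-8.4,32,3,0],
    [-4.6,-6.2,-4.2,-12.5,48,4.5,0],
    [-5.7,-8.3,-5.3,-16.7,63.5,6,0],
    [-6.8,-10.4,-6.3,-21,79,7.5,0],
    [-8,-12.4,-7.2,-25,95,9,0],
    [-9.3,-14.5,-8.1,-29,111,10.5,0],
    [-10.5,-16.5,-9,-33,126.5,11.7,0],
  ],
)

```text
time: 10.55
position: [0.4307, -0.2673, 0.2681]
tool_rot: [2.612, 0.473, -1.359]
ft_force: [0.5, -0.1, -0.4]
grip_width: 0.171
```

```bash
python3 - <<'E'
from g import *
from h import *
show()
ims={n:optics.get_image(n)[:,:,::-1] for n in("side","top")}
for n in ims: cv2.imwrite(f"pics/{n}9.png",ims[n])
show()
R=Rt(20,55);print(delta(tcp((.443,-.267,.28),R),R))
E
```

```text
t 10.55 p [ 0.4307 -0.2673  0.2681] grasp [ 0.4453 -0.2619  0.2791] xaxis [ 0.5374  0.2037 -0.8183] z [-0.7678 -0.2831 -0.5747] q [-0.0184  0.5677  0.3038  1.3576  0.4094  2.0168 -0.8789] F [ 0.4635 -0.0993 -0.416 ] w 0.17051142957150775
t 10.65 p [ 0.4301 -0.2676  0.2676] grasp [ 0.4447 -0.2623  0.2785] xaxis [ 0.5372  0.2021 -0.8189] z [-0.7689 -0.2818 -0.5739] q [-0.0178  0.5684  0.3046  1.3584  0.4088  2.0167 -0.88  ] F [-0.3795  0.2125 -2.2855] w 0.16786885876590552
(array([ 0.1, -0. ,  0.4]), array([-3.1,  3.8,  1.8]))
```

View pics/side9.png

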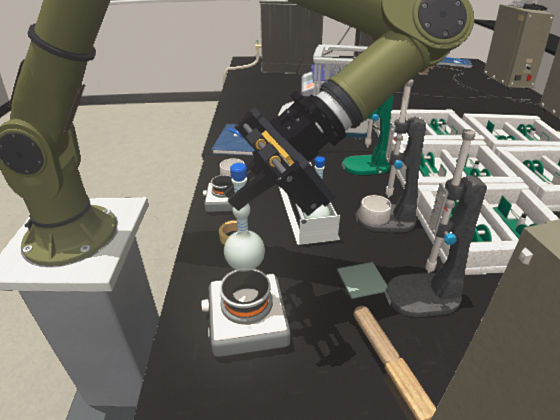

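View pics/top9.png

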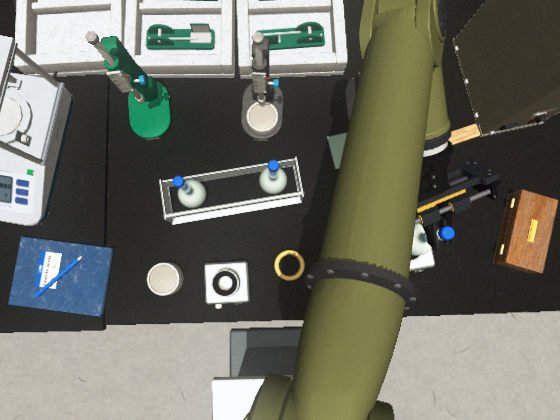

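Full tilt was reached, with the flask above the ring: side view stopper (238,169) and bulb (244,251). Next I'll measure its uprightness in both views.

```bash
python3 - <<'E'
from g import *
from h import *
a=cv2.imread("pics/side9.png");b=cv2.imread("pics/top9.png")
ba=[x for x in blue(a) if 225<x[0][0]<250 and x[0][1]>150];bb=[x for x in blue(b) if x[0][0]>400]
print(ba,bb); print("stopper",tri(ba[0][0],bb[0][0]))
s=ctrl.get_state();g=s["position"]-.019*Ro.from_rotvec(s["tool_rot"]).apply([0,0,1])
for n in("side","top"): print(n,"upright pred: stopper",proj(n,g+[0,0,.029]),"bulb",proj(n,g-[0,0,.109]))
cv2.imwrite("pics/c9s.png",cv2.resize(a[150:330,195:300],None,fx=5,fy=5,interpolation=cv2.INTER_CUBIC)[:,:][0:600] if 0 else cv2.resize(a[150:300,195:300],None,fx=4,fy=4,interpolation=cv2.INTER_CUBIC))
cv2.imwrite("pics/c9t.png",cv2.resize(b[190:290,380:480],None,fx=6,fy=6,interpolation=cv2.INTER_CUBIC))
E
```

```text
[(array([238.4 , 170.97]), array([231, 163,  16,  18, 230], dtype=int32))] [(array([446.92, 232.67]), array([440, 226,  15,  14, 169], dtype=int32))]
stopper (array([ 0.4448, -0.264 ,  0.3129]), np.float64(0.9888833344671453))
side upright pred: stopper [239.0346 173.7254] bulb [244.7593 250.7847]
top upright pred: stopper [444.5791 233.2989] bulb [416.0089 238.5144]
```

View pics/c9s.png

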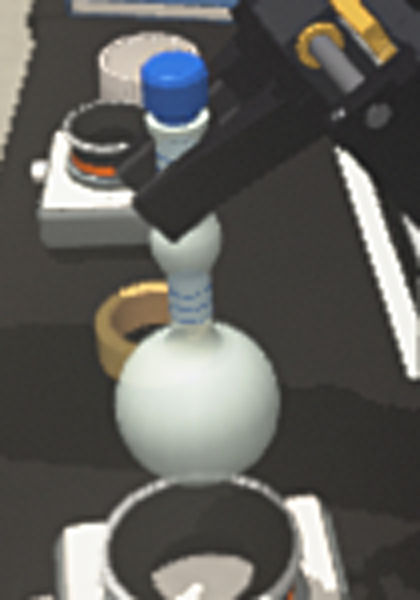

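View pics/c9t.png

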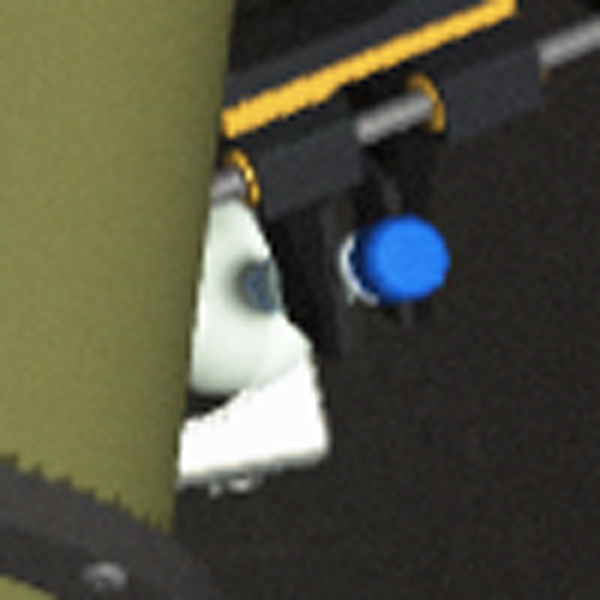

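```bash
python3 - <<'E'
from g import *
from h import *
a=cv2.imread("pics/side9.png")
g=cv2.GaussianBlur(cv2.cvtColor(a,cv2.COLOR_BGR2GRAY),(0,0),1)
# bulb contour: bright pixels in the area
hsv=cv2.cvtColor(a,cv2.COLOR_BGR2HSV);m=cv2.inRange(hsv,(40,5,110),(95,70,255));m[:231]=0;m[268:]=0;m[:,:222]=0;m[:,266:]=0
c=max(cv2.findContours(m,cv2.RETR_EXTERNAL,cv2.CHAIN_APPROX_NONE)[0],key=cv2.contourArea)[:,0]
P=c[(c[:,1]>236)&(c[:,1]<262)].astype(float)
f=least_squares(lambda q:np.hypot(P[:,0]-q[0],P[:,1]-q[1])-q[2],[244,250,20],loss="soft_l1",f_scale=.5).x;print(f)
S=np.array([.4448,-.264,.3129])
for p in (f[:2],(244,249.9)):
  for z in (.1695,.172,.175,.178):
    B=onz("side",p,z);print(z,B,"tilt deg xy",np.degrees((S-B)[:2]/.138), "top px",proj("top",B))
E
```

```text
[243.9177 250.7268  19.7174]
0.1695 [ 0.4434 -0.2621  0.1695] tilt deg xy [ 0.5795 -0.8024] top px [415.9352 239.201 ]
0.172 [ 0.4437 -0.2649  0.172 ] tilt deg xy [0.4661 0.3666] top px [417.8084 238.9383]
0.175 [ 0.444  -0.2683  0.175 ] tilt deg xy [0.3301 1.7693] top px [420.0705 238.621 ]
0.178 [ 0.4443 -0.2716  0.178 ] tilt deg xy [0.1941 3.172 ] top px [422.3481 238.3015]
0.1695 [ 0.4434 -0.2601  0.1695] tilt deg xy [ 0.5621 -1.6013] top px [414.9457 239.2094]
0.172 [ 0.4437 -0.263   0.172 ] tilt deg xy [ 0.4489 -0.4273] top px [416.8225 238.9466]
0.175 [ 0.444  -0.2664  0.175 ] tilt deg xy [0.3129 0.9815] top px [419.0888 238.6293]
0.178 [ 0.4444 -0.2698  0.178 ] tilt deg xy [0.177  2.3903] top px [421.3708 238.3097]
```

The flask is upright to within about 1°, with its bulb at about (0.444, -0.265, 0.173). I'll shift (-1, -2) mm and descend 50 mm, then look.

>>> step_arm(
  deltas=[
    [0,0,0,-1,1.5,1.3,0],
    [0,0,0,6,1.5,6,0],
    [0,0,0,13,1.5,11,0],
    [0,0,0,20,1.5,16,0],
    [0,0,0,27,1.5,21,0],
    [0,0,0,34,1.5,26,0],
    [0,0,0,40,1.5,30,0],
    [0,0,0,40,1.5,30,0],
  ],
)

```text
time: 11.65
position: [0.4288, -0.2689, 0.218]
tool_rot: [2.612, 0.471, -1.361]
ft_force: [-0.4, -0.4, -1.6]
grip_width: 0.17
```

```bash
python3 - <<'E'
from g import *
from h import *
show()
ims={n:optics.get_image(n)[:,:,::-1] for n in("side","top")}
for n in ims: cv2.imwrite(f"pics/{n}10.png",ims[n])
show()
cv2.imwrite("pics/c10s.png",cv2.resize(ims["side"][180:330,190:300],None,fx=4,fy=4,interpolation=cv2.INTER_CUBIC))
cv2.imwrite("pics/c10t.png",cv2.resize(ims["top"][190:290,360:460],None,fx=6,fy=6,interpolation=cv2.INTER_CUBIC))
E
```

```text
t 11.65 p [ 0.4288 -0.2689  0.218 ] grasp [ 0.4434 -0.2636  0.2289] xaxis [ 0.5366  0.2026 -0.8192] z [-0.7691 -0.2819 -0.5736] q [-0.0133  0.6071  0.2977  1.4045  0.3848  1.9415 -0.9193] F [-0.4343 -0.3538 -1.5907] w 0.1698549077850822
t 11.75 p [ 0.429  -0.2691  0.2187] grasp [ 0.4436 -0.2637  0.2296] xaxis [ 0.5376  0.2021 -0.8186] z [-0.7685 -0.2822 -0.5743] q [-0.0133  0.6063  0.2979  1.4036  0.3852  1.942  -0.9192] F [-0.3287 -0.4111 -1.7189] w 0.16651178395259014
```

View pics/c10s.png

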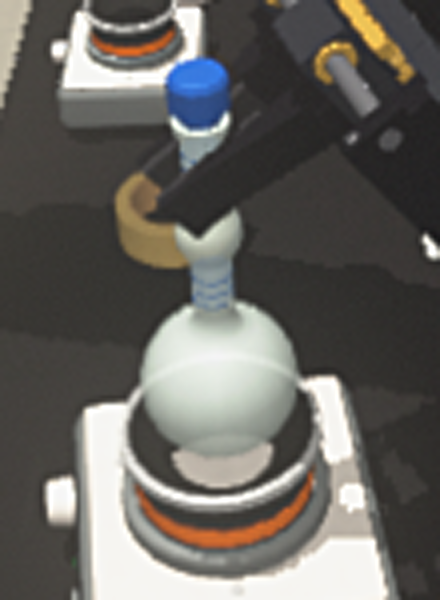

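View pics/c10t.png

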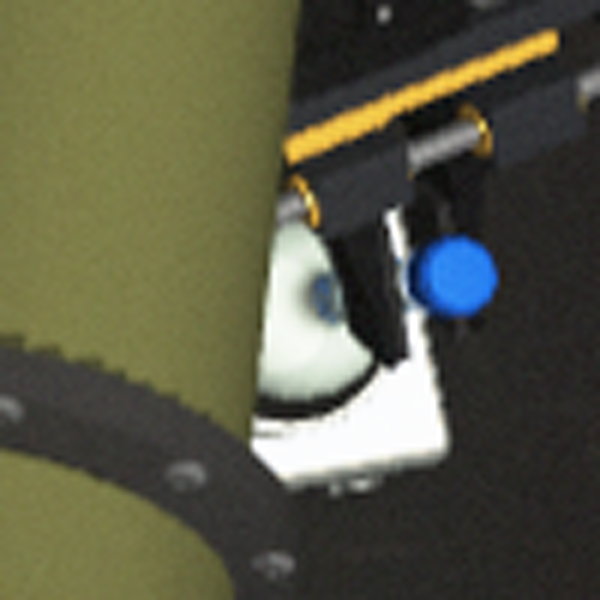

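```bash
python3 - <<'E'
from g import *
from h import *
u=lambda x0,y0,s,p:(x0+(p[0]+.5)/s-.5,y0+(p[1]+.5)/s-.5)
pts=[(126,440),(320,440),(222,354),(222,507),(160,375),(285,375),(160,490),(290,488)]
P=np.array([onz("side",u(190,180,4,p),.098) for p in pts]);print("rim",circ(P))
for z in(.121,.123,.125): print(onz("side",u(190,180,4,(221,378)),z))
S,e=tri(blue(cv2.imread("pics/side10.png"))[[i for i,x in enumerate(blue(cv2.imread("pics/side10.png"))) if 225<x[0][0]<255 and x[0][1]>180][0]][0],[x for x in blue(cv2.imread("pics/top10.png")) if x[0][0]>400][0][0]);print("stopper",S,e)
E
```

```text
rim (array([ 0.4421, -0.2698,  0.0413]), np.float64(0.0015049947346779489))
[ 0.4422 -0.2644  0.121 ]
[ 0.4424 -0.2664  0.123 ]
[ 0.4426 -0.2684  0.125 ]
stopper [ 0.4431 -0.2651  0.2627] 1.5124929781469592
```

The bulb is within about 2 mm of the ring axis. Going down 15 mm to seat it, slowly and watching force.

>>> step_arm(
  deltas=[
    [0,0,0,1.5,0.5,1.2,0],
    [0,0,0,3,1,2.4,0],
    [0,0,0,4.5,1,3.5,0],
    [0,0,0,6,1,4.6,0],
    [0,0,0,7.5,1,5.7,0],
    [0,0,0,9,1,6.8,0],
    [0,0,0,10.5,1,7.9,0],
    [0,0,0,12,1,9,0],
  ],
  newtons=55,
)

```text
time: 12.75
position: [0.4285, -0.2708, 0.2049]
tool_rot: [2.611, 0.468, -1.36]
ft_force: [-1.3, -0.5, 6.4]
grip_width: 0.166
```

```bash
python3 - <<'E'
from g import *
from h import *
show()
ims={n:optics.get_image(n)[:,:,::-1] for n in("side",)}
cv2.imwrite("pics/side11.png",ims["side"])
print(ctrl.get_state()["torque"])
cv2.imwrite("pics/c11s.png",cv2.resize(ims["side"][180:330,190:300],None,fx=4,fy=4,interpolation=cv2.INTER_CUBIC))
E
```

```text
t 12.75 p [ 0.4285 -0.2708  0.2049] grasp [ 0.4431 -0.2654  0.2158] xaxis [ 0.5371  0.2001 -0.8194] z [-0.7692 -0.2826 -0.5732] q [-0.0106  0.6196  0.2966  1.4137  0.3805  1.9213 -0.9295] F [-1.3067 -0.5107  6.3938] w 0.1664189635343175
[-0.2208  0.1637  0.1937]
```

View pics/c11s.png

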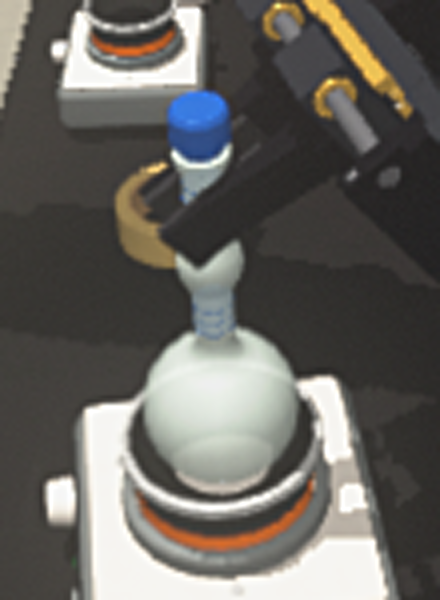

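The bulb is seated in the funnel with about 8 N on the ring and little side force. Pressing down 7 mm more.

>>> step_arm(
  deltas=[
    [0,0,0,0.8,0,0.6,0],
    [0,0,0,1.6,0,1.1,0],
    [0,0,0,2.4,0,1.7,0],
    [0,0,0,3.2,0,2.3,0],
    [0,0,0,4,0,2.8,0],
    [0,0,0,4.8,0,3.4,0],
    [0,0,0,5.7,0,4,0],
    [0,0,0,5.7,0,4,0],
  ],
)

```text
time: 13.8
position: [0.4282, -0.2712, 0.1991]
tool_rot: [2.609, 0.466, -1.362]
ft_force: [-0.8, -1.3, 9.9]
grip_width: 0.17
```

```bash
python3 - <<'E'
from g import *
from h import *
show()
ims={n:optics.get_image(n)[:,:,::-1] for n in("side",)}
cv2.imwrite("pics/side12.png",ims["side"])
cv2.imwrite("pics/c12s.png",cv2.resize(ims["side"][180:330,190:300],None,fx=4,fy=4,interpolation=cv2.INTER_CUBIC))
for f in ("side10","side11","side12"):
    h=cv2.cvtColor(cv2.imread(f"pics/{f}.png")[285:330,215:280],cv2.COLOR_BGR2HSV);m=cv2.inRange(h,(5,120,60),(18,255,255));print(f,"orange px",(m>0).sum(),(m>0).sum(0).max())
E
```

```text
t 13.8 p [ 0.4282 -0.2712  0.1991] grasp [ 0.4428 -0.2658  0.2099] xaxis [ 0.5365  0.1985 -0.8202] z [-0.7699 -0.2828 -0.5721] q [-0.0099  0.6255  0.2959  1.418   0.3787  1.9131 -0.9348] F [-0.8274 -1.3469  9.8577] w 0.17035693332396418
side10 orange px 202 6
side11 orange px 155 5
side12 orange px 66 3
```

View pics/c12s.png

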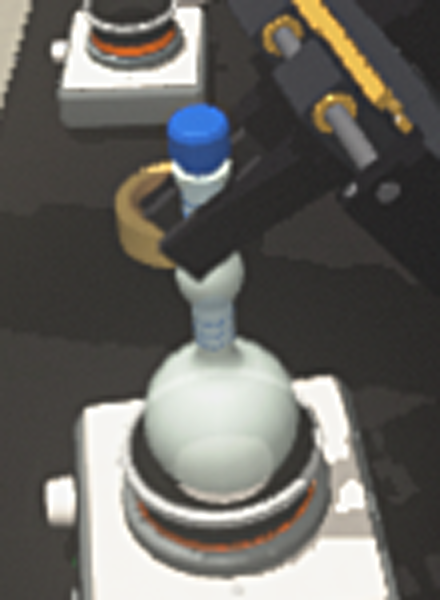

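The band is thinning at (225,545), with the flask upright and no slip. Pressing 4.5 mm more.

>>> step_arm(
  deltas=[
    [0,0,0,0.6,0,0.4,0],
    [0,0,0,1.2,0,0.9,0],
    [0,0,0,1.8,0,1.3,0],
    [0,0,0,2.5,0,1.7,0],
    [0,0,0,3.1,0,2.2,0],
    [0,0,0,3.7,0,2.6,0],
    [0,0,0,3.7,0,2.6,0],
    [0,0,0,3.7,0,2.6,0],
  ],
)

```text
time: 14.85
position: [0.4281, -0.2713, 0.1953]
tool_rot: [2.609, 0.465, -1.362]
ft_force: [-0.5, -1.1, 11.8]
grip_width: 0.168
```

```bash
python3 - <<'E'
from g import *
from h import *
show()
ims={n:optics.get_image(n)[:,:,::-1] for n in("side",)}
cv2.imwrite("pics/side13.png",ims["side"])
cv2.imwrite("pics/c13s.png",cv2.resize(ims["side"][180:330,190:300],None,fx=4,fy=4,interpolation=cv2.INTER_CUBIC))
for f in ("side10","side11","side12","side13"):
    h=cv2.cvtColor(cv2.imread(f"pics/{f}.png")[285:330,215:280],cv2.COLOR_BGR2HSV);m=cv2.inRange(h,(5,120,60),(18,255,255));print(f,"orange px",(m>0).sum(),(m>0).sum(0).max())
E
```

```text
t 14.85 p [ 0.4281 -0.2713  0.1953] grasp [ 0.4427 -0.266   0.2062] xaxis [ 0.5363  0.1977 -0.8206] z [-0.7702 -0.283  -0.5716] q [-0.0095  0.6294  0.2954  1.4206  0.3773  1.9077 -0.9381] F [-0.5351 -1.1315 11.8488] w 0.16818417814175432
side10 orange px 202 6
side11 orange px 155 5
side12 orange px 66 3
side13 orange px 1 1
```

View pics/c13s.png

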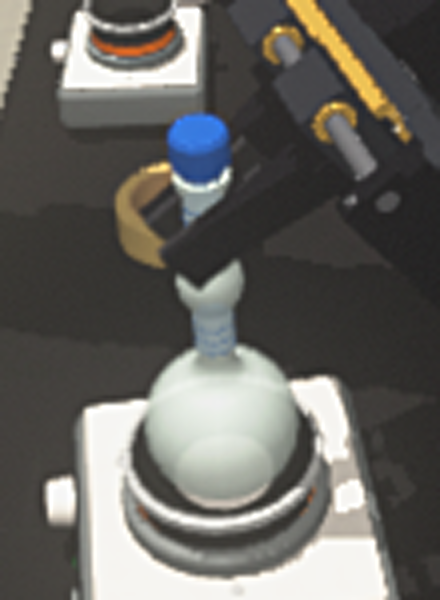

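Only specks remain at the collar edges, (142,512) and (308,495). I'll press 1.8 mm more.

>>> step_arm(
  deltas=[
    [0,0,0,0.3,0,0.2,0],
    [0,0,0,0.6,0,0.4,0],
    [0,0,0,0.9,0,0.6,0],
    [0,0,0,1.2,0,0.8,0],
    [0,0,0,1.5,0,1,0],
    [0,0,0,1.5,0,1,0],
    [0,0,0,1.5,0,1,0],
    [0,0,0,1.5,0,1,0],
  ],
)

```text
time: 15.9
position: [0.428, -0.2717, 0.1941]
tool_rot: [2.608, 0.464, -1.362]
ft_force: [-0.5, -2.1, 13.3]
grip_width: 0.166
```

```bash
python3 - <<'E'
from g import *
from h import *
show()
ims={n:optics.get_image(n)[:,:,::-1] for n in("side","top")}
for n in ims: cv2.imwrite(f"pics/{n}14.png",ims[n])
cv2.imwrite("pics/c14s.png",cv2.resize(ims["side"][180:330,190:300],None,fx=4,fy=4,interpolation=cv2.INTER_CUBIC))
for f in ("side13","side14"):
    h=cv2.cvtColor(cv2.imread(f"pics/{f}.png")[285:330,215:280],cv2.COLOR_BGR2HSV);m=cv2.inRange(h,(3,80,40),(20,255,255));print(f,"orange px",(m>0).sum(),(m>0).sum(0).max())
a,b=(cv2.imread(f"pics/{n}14.png") for n in("side","top"))
A=[x[0] for x in blue(a) if 225<x[0][0]<255 and x[0][1]>180];B=[x[0] for x in blue(b) if x[0][0]>400]
print(A,B,tri(A[0],B[0]))
E
```

```text
t 15.9 p [ 0.428  -0.2717  0.1941] grasp [ 0.4426 -0.2663  0.205 ] xaxis [ 0.5362  0.1967 -0.8208] z [-0.7704 -0.2833 -0.5711] q [-0.0092  0.6308  0.2954  1.4213  0.3773  1.9059 -0.9394] F [-0.5175 -2.082  13.3352] w 0.1664418366398282
side13 orange px 10 3
side14 orange px 2 2
[array([239.34, 216.96])] [array([432.11, 237.05])] (array([ 0.442 , -0.2676,  0.2391]), np.float64(1.8003689509624674))
```

View pics/c14s.png

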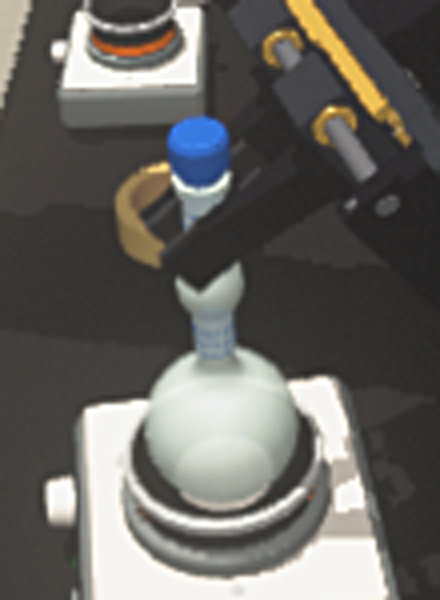

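View pics/side14.png

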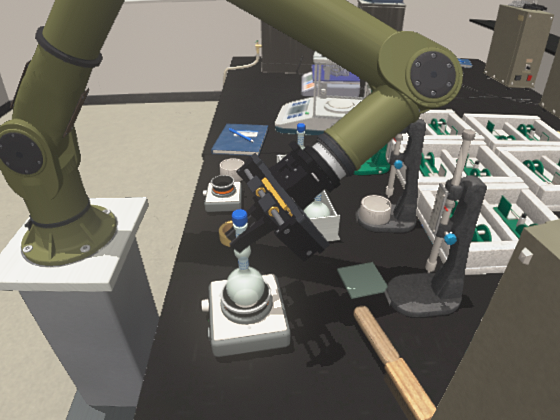

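The stopper height of 0.239 puts the ring at about 9 mm travel, which is marginal. I'll add 2 mm for margin, staying short of the 14 mm stop.

>>> step_arm(
  deltas=[
    [0,0,0,0.4,0,0.3,0],
    [0,0,0,0.8,0,0.6,0],
    [0,0,0,1.2,0,0.9,0],
    [0,0,0,1.7,0,1.2,0],
    [0,0,0,1.7,0,1.2,0],
    [0,0,0,1.7,0,1.2,0],
    [0,0,0,1.7,0,1.2,0],
    [0,0,0,1.7,0,1.2,0],
  ],
)

```text
time: 17.0
position: [0.4276, -0.2722, 0.1938]
tool_rot: [2.606, 0.461, -1.364]
ft_force: [-1.6, -1.4, 20.1]
grip_width: 0.172
```

```bash
python3 - <<'E'
from g import *
from h import *
show()
ims={n:optics.get_image(n)[:,:,::-1] for n in("side","top")}
for n in ims: cv2.imwrite(f"pics/{n}15.png",ims[n])
cv2.imwrite("pics/c15s.png",cv2.resize(ims["side"][180:330,190:300],None,fx=4,fy=4,interpolation=cv2.INTER_CUBIC))
a,b=(cv2.imread(f"pics/{n}15.png") for n in("side","top"))
h=cv2.cvtColor(a[285:330,215:280],cv2.COLOR_BGR2HSV);m=cv2.inRange(h,(3,80,40),(20,255,255));print("orange px",(m>0).sum())
A=[x[0] for x in blue(a) if 225<x[0][0]<255 and x[0][1]>180];B=[x[0] for x in blue(b) if x[0][0]>400]
print(tri(A[0],B[0]))
E
```

```text
t 17.0 p [ 0.4276 -0.2722  0.1938] grasp [ 0.4422 -0.2669  0.2046] xaxis [ 0.5354  0.1945 -0.8219] z [-0.7714 -0.2838 -0.5696] q [-0.0089  0.6318  0.2958  1.4218  0.3783  1.9058 -0.9408] F [-1.6006 -1.3653 20.0596] w 0.17180061208341987
orange px 2
(array([ 0.4415, -0.268 ,  0.2388]), np.float64(1.8677283306546966))
```

View pics/c15s.png

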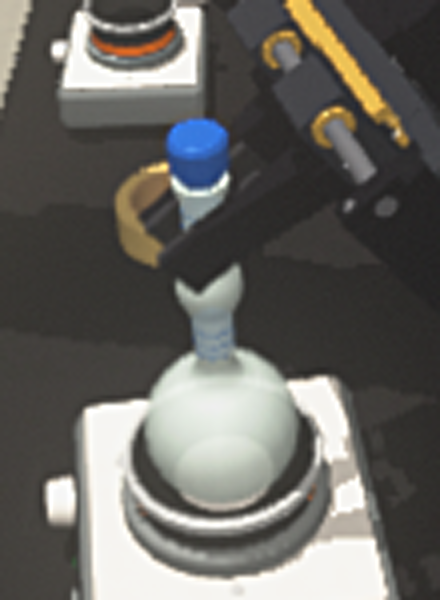

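View pics/top15.png

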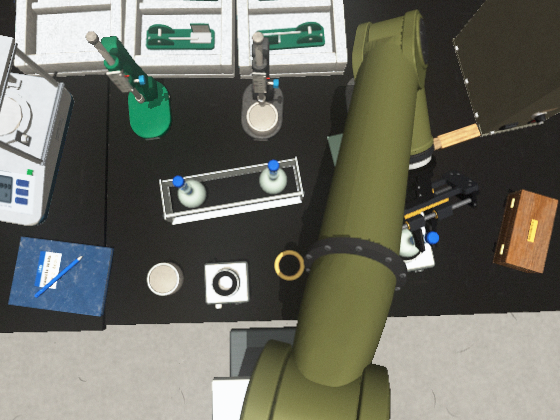

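Force rose to 20 N with almost no travel, so the ring is at its stop. The remaining 2 specks don't change with travel, so they are not the band. I'll back off 2 mm to relieve the excess force.

>>> step_arm(
  deltas=[
    [0,0,0,-0.4,0,-0.3,0],
    [0,0,0,-0.8,0,-0.6,0],
    [0,0,0,-1.2,0,-0.9,0],
    [0,0,0,-1.7,0,-1.2,0],
    [0,0,0,-1.7,0,-1.2,0],
    [0,0,0,-1.7,0,-1.2,0],
    [0,0,0,-1.7,0,-1.2,0],
    [0,0,0,-1.7,0,-1.2,0],
  ],
)

```text
time: 18.1
position: [0.428, -0.2717, 0.194]
tool_rot: [2.608, 0.464, -1.362]
ft_force: [-1.5, -1.9, 13.6]
grip_width: 0.167
```

```bash
python3 - <<'E'
from g import *
from h import *
show()
ims={n:optics.get_image(n)[:,:,::-1] for n in("side","top")}
for n in ims: cv2.imwrite(f"pics/{n}16.png",ims[n])
cv2.imwrite("pics/c16s.png",cv2.resize(ims["side"][180:330,190:300],None,fx=4,fy=4,interpolation=cv2.INTER_CUBIC))
a,b=(cv2.imread(f"pics/{n}16.png") for n in("side","top"))
h=cv2.cvtColor(a[285:330,215:280],cv2.COLOR_BGR2HSV);m=cv2.inRange(h,(3,80,40),(20,255,255));print("orange px",(m>0).sum())
A=[x[0] for x in blue(a) if 225<x[0][0]<255 and x[0][1]>180];B=[x[0] for x in blue(b) if x[0][0]>400]
print(tri(A[0],B[0]))
E
```

```text
t 18.1 p [ 0.428  -0.2717  0.194 ] grasp [ 0.4426 -0.2663  0.2048] xaxis [ 0.5362  0.1967 -0.8208] z [-0.7703 -0.2834 -0.5712] q [-0.0092  0.6309  0.2955  1.4214  0.3773  1.9057 -0.9395] F [-1.478  -1.8988 13.5563] w 0.16679585253536983
orange px 1
(array([ 0.442 , -0.2675,  0.2389]), np.float64(1.7838388758897066))
```

View pics/c16s.png

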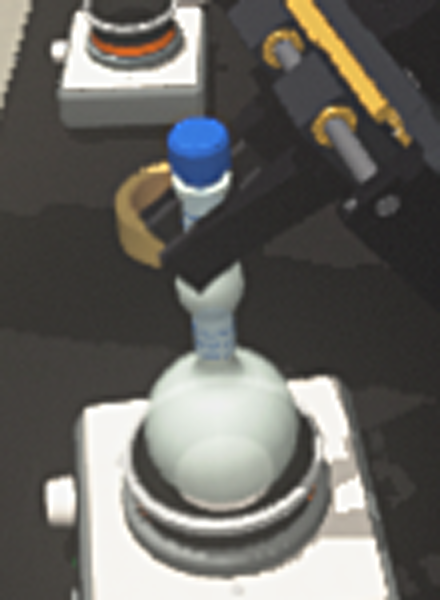

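```bash
python3 -c "
from bench import ctrl
ctrl.close_job()"
```

```text
the job is handed in; nothing more can be done
```

I took the toppled middle flask out by its neck, stood it upright in the larger shaker's ring and pressed it down. I handed the job in at about 18 s, with the flask still gripped and pressed.

**What the last checks showed**
- **Band:** it is out of sight in the collar. One or two dull pixels remain at the collar's edges, and they did not change with further travel, so I don't take them for the band.
- **Press:** the wrist force was about 13.6 N upward. One press took it to 20 N with almost no movement, so I judged the ring to be at its stop and backed off 2 mm.
- **Upright:** the stopper was within 1–2 mm of the ring's axis, so the flask is upright to about 1°. The grip width was steady, with no sign of slipping.
- **Surroundings:** both other flasks still stood in the rack, and the mould and tape looked undisturbed.

**What disagreed**
- **Ring travel:** camera triangulation put it at about 9 mm, while the force and the stop put it at about 14 mm. I went by the force and the vanished band.
- **Ring axis:** the two cameras differed by about 4 mm in y, which is within the funnel's 5 mm guiding range.
- **First upright turn:** it stopped about 16° short at a wrist joint limit, so I finished it over the shaker.

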